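Pack the tray-landscape stones and powder jar into their fitted case

TASK

The lesson is over: pack the set that stands about on the bare white table back into the open wooden case, each piece upright and seated on the felt in the cork cut-out made for it: the tall stone, the broad craggy stone, the low spur stone (all three grey with white veins) and the corked powder jar. The brown rock and the glass dish of filings are not part of the set, though they would fit in: leave them where they are.

Things in the scene. Friction and masses are not known exactly. Their poses are not given: they have to be found in the camera images.
- stone_tall_centre (a point): The tall grey, white-veined split stone with a tan crown, standing loose on its flat foot, 46 (x) x 69 (y) x 114 (z) mm. Point: its middle, half-way up (57 mm above its foot). Grip it across its flat sides, along its x: 40 mm thick there, less above. About 0.24 kg. (The two like stones on the mat at the far left of the table, y above 0.65 m, belong to another landscape and are not meant.)
- stone_rough_centre (a point): The broad craggy grey-green, white-veined stone, loose, standing on its flat foot, 59 (x) x 91 (y) x 85 (z) mm. Point: its middle, half-way up (42.5 mm above its foot). Grip it across its depth, along its x: 50 to 57 mm thick up to 60 mm height, tapering above. About 0.22 kg.
- stone_spur_centre (a point): The low long grey, white-veined spur stone, loose, lying on its flat foot, 30 (x) x 82 (y) x 36 (z) mm. Point: its middle, half-way up (18 mm above its foot). Grip it across, along its x: 27 mm thick up to mid-height, tapering above. About 0.07 kg.
- powder_jar_centre (a point): The small straight glass jar of white powder with a cork, upright and loose, 44 mm in diameter, the glass 62 mm high and 70 mm with the cork. Point: on its axis, half-way up the glass (31 mm above its foot); z is its axis. Grip the glass at any turn. About 0.19 kg.
- rock_brown_centre (a point): A small brown rock, loose, 30 (x) x 60 (y) x 24 (z) mm, that is not one of the set: it stays where it lies. Point: its middle, 12 mm above its foot.
- glass_dish_centre (a point): An open round glass dish with golden filings, 55 mm in diameter and 19 mm high, loose: it stays where it stands. Point: its middle, 9.5 mm above its foot.
- place_tall (a point): Rectangular cut-out 58 mm (x) by 81 mm (y) in a cork insert, for the tall stone: 6 mm free all round when their axes are parallel, either way round. Point: middle of its felt floor, 10 mm above the table and 10 mm below the cork's top, z up. The insert (100 x 116 mm in x, y) is fixed in one of the four cells of the wooden case (222 x 254 mm, rim 28 mm above the table); which cell varies.
- place_rough (a point): The largest cut-out, a rectangle 71 mm (x) by 103 mm (y) in a cork insert, for the broad craggy stone: 6 mm free all round. Point: middle of its felt floor, 10 mm above the table and 10 mm below the cork's top, z up. The insert (100 x 116 mm in x, y) is fixed in one of the four cells of the wooden case (222 x 254 mm, rim 28 mm above the table); which cell varies.
- place_spur (a point): Slot 42 mm (x) by 94 mm (y) in a cork insert, for the spur stone: 6 mm free all round; crossed by finger cut-outs as deep, 34 mm wide (y), to 41 mm either side along x. Point: middle of its felt floor, 10 mm above the table and 10 mm below the cork's top, z up. The insert (100 x 116 mm in x, y) is fixed in one of the four cells of the wooden case (222 x 254 mm, rim 28 mm above the table); which cell varies.
- place_jar (a point): Round well 56 mm in diameter in a cork insert, for the powder jar: 6 mm free all round. Point: middle of its felt floor, 10 mm above the table and 10 mm below the cork's top, z up. The insert (100 x 116 mm in x, y) is fixed in one of the four cells of the wooden case (222 x 254 mm, rim 28 mm above the table); which cell varies.
Not all that is in view belongs to the job. Several things look just like the part that bears powder_jar_centre: the one meant starts nearest to the robot's base.

How it is judged:
By the outcome, as a careful person would: the job done as asked, in the order asked, and still so for the second after the job is handed in, with the robot touching nothing.
It also fails if it takes over 138 s, if anything falls off the work surface, if the arm or the gripper's body presses on something with over 40 N, if the wrist force passes 120 N, or if a joint passes its speed limit or range.

ROBOT

A 6-joint arm with a two-finger parallel gripper is mounted at the origin on a cart in front of the work surface, level with it; the furniture and walls round the work are solid. World frame = base frame: x ahead of the robot, y to its left, z up, the work surface at z = 0. Lengths are in m, angles in rad, forces in N, time in s.
With the tool pointing down it reaches from about 0.35 to 0.775 m from the base axis. Payload 7.3 kg.
Tool frame: the origin (TCP) lies between the finger pads; the fingertips stand ahead of it and the grasp point (between the pads) lies 6 mm ahead of it (robot.tip_extent is the x of the fingertips in the tool frame, in m); x points along the fingers, z is the direction in which the jaws open and shut, and the axes are right-handed (so a half turn about x gives the same grasp; the last joint's range is limited). The gripper opens to 92 mm and grips with 3 to 60 N. Pads are 19 mm wide; open, the fingers measure 130 mm over their backs; the gripper's body (75 mm by 190 mm) begins 47 mm behind the grasp point.
Start: joints at [-1.287, 0.342, 1.524, -0, 1.275, -0.146], TCP at [0.219, -0.477, 0.252] pointing down, gripper open.
Joint ranges: [-2.53, 2.53], [-0.77, 2.02], [0.04, 2.7], [-1, 4.14], [0.28, 2.66], [-3.11, 3.11]. Speed limits (rad/s): [2.57, 2.57, 3.14, 3.14, 3.14, 3.14].

INTERFACE

Orientations are given as [roll, pitch, yaw] about the fixed x, y, z axes, in that order (R = Rz(yaw) Ry(pitch) Rx(roll)).
In Python, from cell import robot gives the robot as it stands. The module is installed in compiled form; this text tells all that it offers.
- The arm moves only by the shell command python3 -m creep 'ROWS' [FORCE]. ROWS is JSON, a list of rows, each an object with "translation": the shift along the tool's x, y, z in m, a list of three; "twist": the turn, a rotation vector about the tool's x, y, z in rad, a list of three; "hand": the opening in per cent of the stroke, from 0 (shut) to 100 (fully open). A call has 1 to 5 rows; each row is the pose to reach, as a shift and turn from the pose measured when the call began, along the tool's axes at that moment; what a row does not reach only later rows make up. A row lasts 1/10 s, in which the tool goes at most 50 mm and 8.59 degrees, less where a joint would pass 70% of its speed; a pose out of reach is approached as far as the arm can. A call with a gripper value outside its range is refused whole. The fingers move at their own pace and stop on an object; FORCE is the grip in N (left out, the last holds). Time passes only in rows, so rows that repeat a pose let the fingers close. It gives the time, the measured TCP pose, the force and the opening at its end, in the units of the state.
- robot.observe(): the state, without advancing time (a new reading comes with each control period).
- robot.read_camera(name): name is "scene" or "top" or "wrist"; returns the picture (400x640x3 uint8, blue, green, red); there is no depth.
- robot.calibration(name): a dict with "intrinsics" (3x3 intrinsics, pixels), "dist" ([k1, k2, p1, p2, k3] as OpenCV has them; the pictures are not rectified), "cam_to_world" (4x4, takes a point from camera to world coordinates); the wrist camera has in their place "mount" (4x4, takes a point from camera to tool coordinates, whose origin is the TCP and whose axes are the tool frame's). Camera axes: x right, y up, looking along -z (the intrinsics and any distortion apply to the point x, -y, -z); pixel columns grow to the right and rows downward; lengths in m; the calibration is good to about 2 mm. A picture is of the moment at which its call begins: read the wrist's pose just before it. calibration takes no time and is no camera call.
- robot.hand_in(): hands the job in, once; it reports no verdict.
The state is a dict: "time": time; "qpos": joint angles; "qvel": joint speeds; "joint_efforts": joint torques, N m; "tool_pos": TCP position; "tool_rot": TCP orientation; "contact_force": force on the tool from outside, world axes, zero at the start; "torque": the same for the moment, N m; "opening": finger opening in m.
Only numpy, scipy, OpenCV 4.12 (cv2) and the standard library are available. Lean on these libraries where they do the work, as an engineer would, in place of code of your own. Each camera call takes 0.05 s, during which the arm holds its last target. There are 200 camera calls.

## Working session

There is one attempt and no reset: what is moved stays moved. The work goes in short steps, Python scripts to look and compute and a shell command to move; the robot and the scene stay as the last step left them, time stands still between calls to the robot, and variables do not carry over. Pictures are saved under pics/ and viewed, about 12 in all and at most 16, crops included, and the job is handed in when it is done.

```bash
mkdir -p pics
cat > h.py <<'E'
from cell import robot
import numpy as np, cv2
from scipy.spatial.transform import Rotation as R
def snap(n,f):
    im=robot.read_camera(n); cv2.imwrite('pics/'+f,im); return im
def tool():
    s=robot.observe(); return np.array(s['tool_pos']), R.from_euler('xyz',s['tool_rot'])
def camT(n):
    c=robot.calibration(n)
    if 'cam_to_world' in c: T=np.array(c['cam_to_world'])
    else:
        p,r=tool(); T=np.eye(4); T[:3,:3]=r.as_matrix(); T[:3,3]=p; T=T@np.array(c['mount'])
    return np.array(c['intrinsics'],float),np.array(c['dist'],float),T
def w(n,uv,z,C=None):
    K,d,T=C or camT(n)
    q=cv2.undistortPoints(np.array(uv,float).reshape(-1,1,2),K,d).reshape(-1,2)
    v=np.c_[q[:,0],-q[:,1],-np.ones(len(q))]@T[:3,:3].T
    o=T[:3,3]; z=np.broadcast_to(z,len(q))
    return o+v*((z-o[2])/v[:,2])[:,None]
def px(n,P,C=None):
    K,d,T=C or camT(n)
    c=(np.array(P,float).reshape(-1,3)-T[:3,3])@T[:3,:3]; c=c*[1,-1,-1]
    return cv2.projectPoints(c,np.zeros(3),np.zeros(3),K,d)[0].reshape(-1,2)
def go(target,rpy=None,yaw=None):
    "shift in tool axes, twist, for grasp point at target with tool down and jaw (z) axis at heading yaw"
    p,r=tool(); g=p+r.apply([.006,0,0])
    if yaw is None: rd=r
    else:
        best=None
        for k in (0,np.pi):
            z=np.array([np.cos(yaw+k),np.sin(yaw+k),0]); x=np.array([0,0,-1.]); y=np.cross(z,x)
            q=R.from_matrix(np.c_[x,y,z]); m=(r.inv()*q).magnitude()
            if best is None or m<best[0]: best=(m,q)
        rd=best[1]
    tcp=np.array(target)-rd.apply([.006,0,0])
    print('translation',np.round(r.inv().apply(tcp-p),4),'twist',np.round((r.inv()*rd).as_rotvec(),3))
E
python3 - <<'E'
from h import *
snap('scene','s1.png');a=snap('top','t1.png')
s=robot.observe();print(s); print(tool()[1].as_matrix().round(3)); print(robot.tip_extent)
for n in('scene','top'): print(camT(n)[2].round(3).tolist(),camT(n)[0].round(0).tolist())
print(robot.calibration('wrist'))
E
```

```text
{'time': 0.1, 'qpos': array([-1.28701670e+00,  3.42666763e-01,  1.52488389e+00, -1.09410057e-05,
        1.27536146e+00, -1.46036204e-01]), 'qvel': array([ 0.00193705, -0.00034386, -0.00164476,  0.00022049,  0.00128802,
        0.00046104]), 'joint_efforts': array([ 1.25245693e-03, -4.32006383e+01, -2.44694960e+01,  7.19551393e-02,
        5.26176696e-02, -6.50677021e-05]), 'tool_pos': array([ 0.2186841 , -0.47695473,  0.25112042]), 'tool_rot': array([3.00348587, 1.56947682, 1.86250856]), 'contact_force': array([-0.64788535, -0.1037435 , -0.59394256]), 'torque': array([-0.00423398, -0.00565481, -0.00454062]), 'opening': 0.09171446820733281}
[[-0.     0.909  0.417]
 [ 0.001  0.417 -0.909]
 [-1.     0.    -0.001]]
0.025
[[-0.878, 0.275, -0.392, 0.034], [-0.479, -0.527, 0.702, 0.992], [-0.014, 0.804, 0.594, 0.898], [0.0, 0.0, 0.0, 1.0]] [[512.0, 0.0, 317.0], [0.0, 512.0, 204.0], [0.0, 0.0, 1.0]]
[[-0.071, 0.968, -0.242, 0.335], [-0.998, -0.069, 0.016, 0.024], [-0.001, 0.242, 0.97, 1.113], [0.0, 0.0, 0.0, 1.0]] [[427.0, 0.0, 315.0], [0.0, 427.0, 196.0], [0.0, 0.0, 1.0]]
{'intrinsics': array([[300.14210718,   0.        , 322.1865961 ],
       [  0.        , 300.14210718, 197.35468998],
       [  0.        ,   0.        ,   1.        ]]), 'dist': array([0.00089356, 0.        , 0.        , 0.        , 0.        ]), 'mount': array([[ 6.31366300e-04,  2.75992096e-01, -9.61159698e-01,
        -1.33272804e-01],
       [-1.59783285e-03,  9.61158941e-01,  2.75990829e-01,
         7.49190521e-02],
       [ 9.99998524e-01,  1.36152123e-03,  1.04783260e-03,
         8.79870997e-04],
       [ 0.00000000e+00,  0.00000000e+00,  0.00000000e+00,
         1.00000000e+00]])}
```

View pics/t1.png

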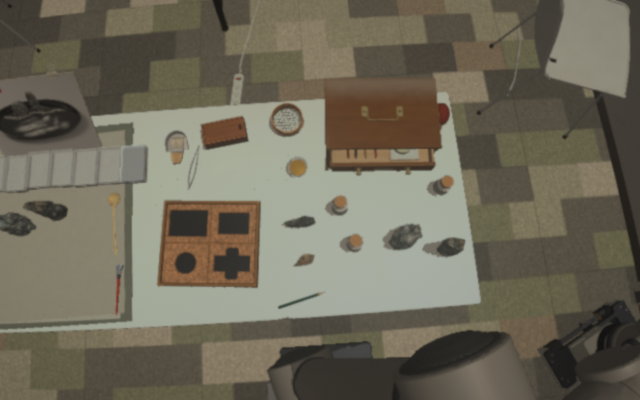

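View pics/s1.png

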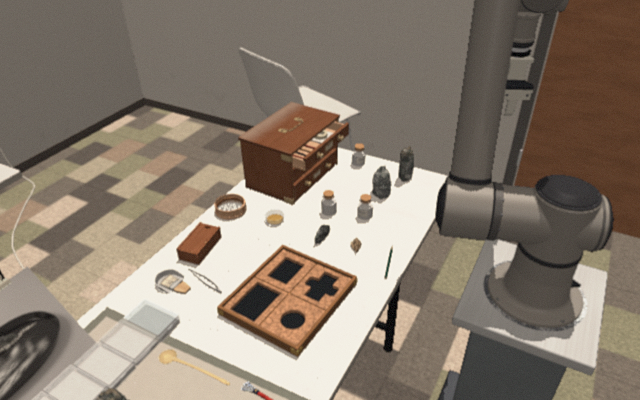

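The top view shows the case at about (160–260, 200–287) with the rough cell top-left, tall top-right, jar bottom-left and spur bottom-right. The spur stone is at (300,222), the rough stone at (405,236), the tall stone at (451,246), and the jars at (340,205), (354,242) and (443,185). I'll enlarge it for positions.

Run:
```python
import cv2,numpy as np
from h import *
a=cv2.imread('pics/t1.png')
l=cv2.resize(a[190:300,150:270],None,fx=5,fy=5,interpolation=cv2.INTER_CUBIC)
b=cv2.resize(a[165:275,275:475],None,fx=4,fy=4,interpolation=cv2.INTER_CUBIC)
cv2.imwrite('pics/tl.png',l);cv2.imwrite('pics/tr.png',cv2.convertScaleAbs(b,alpha=1.5))
print(w('top',[(340,205),(354,242),(443,185)],.07)[:,:2].round(3))
print(w('top',[(300,222),(405,236),(451,246)],.03)[:,:2].round(3))
```

```text
[[ 0.568 -0.054]
 [ 0.473 -0.08 ]
 [ 0.601 -0.321]]
[[ 0.539  0.05 ]
 [ 0.484 -0.216]
 [ 0.449 -0.332]]
```

View pics/tl.png

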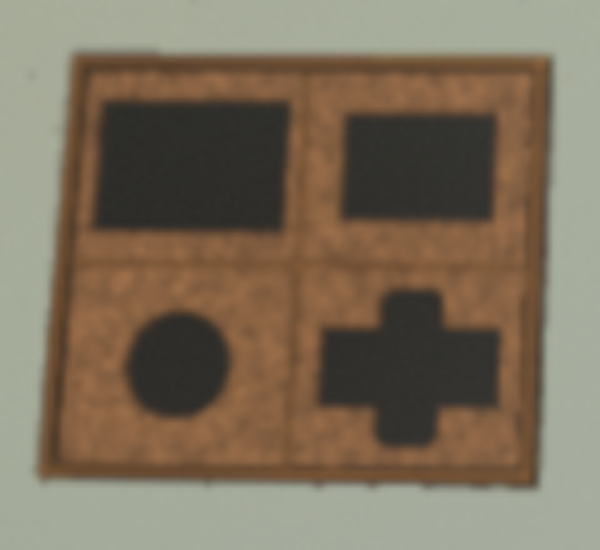

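View pics/tr.png

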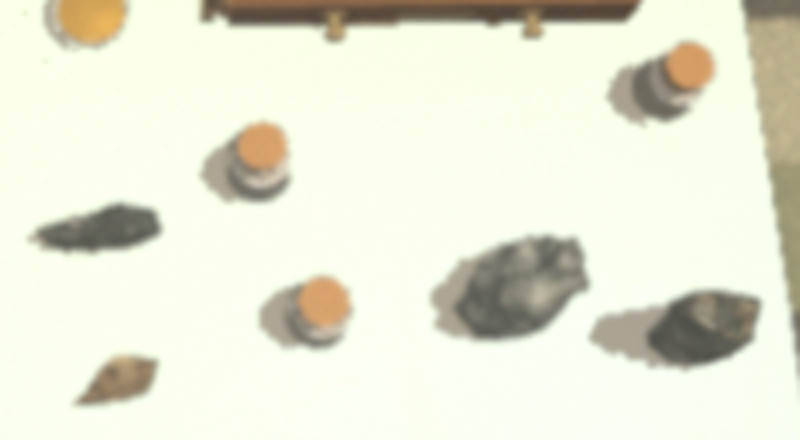

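Left crop: the cut-outs are sharp. The rough one has corners (102,101), (289,101), (284,230), (95,230), and the spur slot spans (319–500, 327–407). Right crop: the spur stone spans (35,238)–(160,218), the target jar's cork is at (324,302), the rough stone is at about (520,290) and the tall stone at about (700,330).

Run:
```python
from h import *
L=lambda *p:[(150+(x+.5)/5-.5,190+(y+.5)/5-.5) for x,y in p]
for n,p in dict(rough=L((102,101),(289,101),(284,230),(95,230)),tall=L((347,114),(496,114),(493,219),(341,219)),spur=L((322,328),(499,328),(499,406),(318,406)),jar=L((178,311),(230,364),(178,417),(126,364))).items():
    q=w('top',p,.02)[:,:2]; print(n,q.mean(0).round(4),q.round(3).tolist())
    if n!='jar': print(np.degrees([np.arctan2(*((q[0]-q[1])*[-1,1])), np.arctan2(*((q[3]-q[2])*[-1,1]))]).round(1), 'yaw x-edge',np.degrees([np.arctan2(*(q[0]-q[3])[::-1]),np.arctan2(*(q[1]-q[2])[::-1])]).round(1))
q=w('top',L((72,52),(551,56),(537,486),(40,478)),.028)[:,:2];print(q.mean(0),q.round(3).tolist())
S=lambda *p:[(275+(x+.5)/4-.5,165+(y+.5)/4-.5) for x,y in p]
print(w('top',S((35,238),(160,218)),.01).round(3)); print(w('top',S((324,302)),.07).round(3))
go((.54,.05,.15),yaw=0)
```

```text
rough [0.5598 0.3437] [[0.598, 0.392], [0.591, 0.292], [0.522, 0.295], [0.529, 0.395]]
[-4.  -3.8] yaw x-edge [-2.6 -2.9]
tall [0.5511 0.2239] [[0.582, 0.261], [0.576, 0.183], [0.521, 0.186], [0.526, 0.265]]
[-4.  -3.9] yaw x-edge [-4.3 -3.6]
spur [0.4471 0.2318] [[0.47, 0.276], [0.464, 0.185], [0.424, 0.187], [0.43, 0.279]]
[-3.8 -3.7] yaw x-edge [-4.1 -2.1]
jar [0.4563 0.3515] [[0.484, 0.351], [0.455, 0.324], [0.429, 0.352], [0.458, 0.379]]
[0.50286324 0.2864991 ] [[0.623, 0.406], [0.603, 0.152], [0.383, 0.168], [0.402, 0.42]]
[[0.541 0.094 0.01 ]
 [0.548 0.012 0.01 ]]
[[ 0.477 -0.085  0.07 ]]
translation [ 0.0957  0.5117 -0.345 ] twist [-1.141e+00 -1.000e-03 -1.000e-03]
```

```bash
python3 -m creep '[{"translation":[0,0.51,-0.34],"twist":[-1.14,0,0],"hand":100},{"translation":[0,0.51,-0.34],"twist":[-1.14,0,0],"hand":100},{"translation":[0,0.51,-0.34],"twist":[-1.14,0,0],"hand":100},{"translation":[0,0.51,-0.34],"twist":[-1.14,0,0],"hand":100},{"translation":[0,0.51,-0.34],"twist":[-1.14,0,0],"hand":100}]'
python3 -c "
from h import *
go((.525,.04,.2),yaw=0)"
```

```text
time: 0.6
tool_pos: [0.3505, -0.2626, 0.2515]
tool_rot: [2.165, 1.57, 1.779]
contact_force: [1.2, 0.2, 0.7]
opening: 0.0918
translation [0.0459 0.3459 0.048 ] twist [-0.385 -0.    -0.001]
```

```bash
python3 -m creep '[{"translation":[0.046,0.346,0.048],"twist":[-0.385,0,0],"hand":100},{"translation":[0.046,0.346,0.048],"twist":[-0.385,0,0],"hand":100},{"translation":[0.046,0.346,0.048],"twist":[-0.385,0,0],"hand":100},{"translation":[0.046,0.346,0.048],"twist":[-0.385,0,0],"hand":100},{"translation":[0.046,0.346,0.048],"twist":[-0.385,0,0],"hand":100}]'
python3 -c "
from h import *
go((.525,.04,.2),yaw=0)"
```

```text
time: 1.1
tool_pos: [0.4741, -0.0475, 0.219]
tool_rot: [1.927, 1.57, 1.927]
contact_force: [1.2, -0.2, 0.5]
opening: 0.0916
translation [0.0131 0.0875 0.0509] twist [-0.    -0.    -0.001]
```

```bash
python3 -m creep '[{"translation":[0.013,0.0875,0.051],"twist":[0,0,0],"hand":100},{"translation":[0.013,0.0875,0.051],"twist":[0,0,0],"hand":100},{"translation":[0.013,0.0875,0.051],"twist":[0,0,0],"hand":100},{"translation":[0.013,0.0875,0.051],"twist":[0,0,0],"hand":100}]'
python3 - <<'E'
from h import *
im=snap('wrist','w1.png')
print(px('wrist',[[.541,.094,.01],[.548,.012,.01],[.48,-.083,.06]]).round())
E
```

```text
time: 1.5
tool_pos: [0.5249, 0.0412, 0.2052]
tool_rot: [2.706, 1.568, 2.708]
contact_force: [0.2, -0.4, -0.4]
opening: 0.0919
[[337. 131.]
 [342. 204.]
 [280. 302.]]
```

View pics/w1.png

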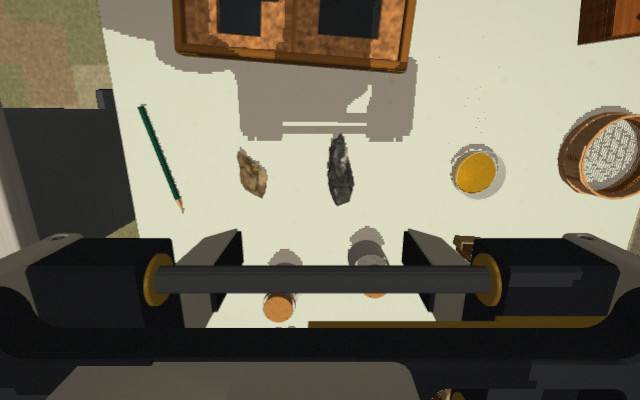

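The wrist view shows the spur stone spanning about (339,133)–(342,205), roughly 25 px wide, with the filings dish and rock well clear of it.

Run:
```python
from h import *
a=cv2.imread('pics/w1.png'); g=a.max(2); m=np.zeros_like(g); r=(slice(120,212),slice(318,370)); 
m[r]=(g[r]<105)*255
m=cv2.morphologyEx(m,cv2.MORPH_OPEN,np.ones((3,3))); n,l,s,c=cv2.connectedComponentsWithStats(m); print(s[1:])
k=1+s[1:,4].argmax(); p=np.argwhere(l==k)[:,::-1]
q=w('wrist',p,.012)[:,:2]; mu=q.mean(0); ev,V=np.linalg.eigh(np.cov((q-mu).T)); v=V[:,1]*np.sign(V[1,1])
print('yaw',np.arctan2(-v[0],v[1])); rr=cv2.minAreaRect(q.astype(np.float32)*1000); print(mu,rr, np.ptp((q-mu)@V,axis=0))
```

```text
[[ 328  134   26   71 1222]]
yaw 0.09864752534959298
[0.54362595 0.0486776 ] ((542.845947265625, 51.36601638793945), (27.356321334838867, 77.31060791015625), 10.763510704040527) [0.0272323  0.07810459]
```

```bash
python3 -c "
from h import *
go((.543,.051,.022),yaw=.1)"
```

```text
translation [0.1775 0.0108 0.0187] twist [-0.099 -0.002 -0.001]
```

```bash
python3 -m creep '[{"translation":[0.05,0.011,0.0187],"twist":[-0.1,-0.002,-0.001],"hand":60},{"translation":[0.10,0.011,0.0187],"twist":[-0.1,-0.002,-0.001],"hand":60},{"translation":[0.15,0.011,0.0187],"twist":[-0.1,-0.002,-0.001],"hand":60},{"translation":[0.1775,0.011,0.0187],"twist":[-0.1,-0.002,-0.001],"hand":60},{"translation":[0.1775,0.011,0.0187],"twist":[-0.1,-0.002,-0.001],"hand":60}]'
python3 -c "
from h import *
go((.543,.051,.022),yaw=.1)"
```

```text
time: 2.05
tool_pos: [0.5426, 0.0493, 0.027]
tool_rot: [-2.959, 1.57, -2.86]
contact_force: [0.1, -0.3, 0.0]
opening: 0.0574
translation [-0.001   0.0016  0.0006] twist [-0.002 -0.001  0.   ]
```

```bash
python3 -m creep '[{"translation":[-0.001,0.0016,0],"twist":[0,0,0],"hand":0},{"translation":[-0.001,0.0016,0],"twist":[0,0,0],"hand":0},{"translation":[-0.001,0.0016,0],"twist":[0,0,0],"hand":0},{"translation":[-0.001,0.0016,0],"twist":[0,0,0],"hand":0},{"translation":[-0.001,0.0016,0],"twist":[0,0,0],"hand":0}]' 20
python3 -m creep '[{"translation":[0,0,0],"twist":[0,0,0],"hand":0},{"translation":[0,0,0],"twist":[0,0,0],"hand":0},{"translation":[-0.03,0,0],"twist":[0,0,0],"hand":0},{"translation":[-0.07,0,0],"twist":[0,0,0],"hand":0},{"translation":[-0.1,0,0],"twist":[0,0,0],"hand":0}]' 20
python3 -c "
from h import *
go((.4471,.2318,.1),yaw=-.07)"
```

```text
time: 2.55
tool_pos: [0.5425, 0.0506, 0.0285]
tool_rot: [-2.122, 1.57, -2.024]
contact_force: [-0.6, -2.0, 3.5]
opening: 0.0277
time: 3.05
tool_pos: [0.5427, 0.0508, 0.1301]
tool_rot: [-1.052, 1.57, -0.954]
contact_force: [0.6, -0.0, -0.9]
opening: 0.0273
translation [ 0.024   0.1895 -0.0773] twist [0.169 0.    0.001]
```

```bash
python3 -m creep '[{"translation":[-0.03,0.13,-0.084],"twist":[0.17,0,0],"hand":0},{"translation":[-0.03,0.13,-0.084],"twist":[0.17,0,0],"hand":0},{"translation":[-0.03,0.13,-0.084],"twist":[0.17,0,0],"hand":0},{"translation":[-0.03,0.13,-0.084],"twist":[0.17,0,0],"hand":0},{"translation":[-0.03,0.13,-0.084],"twist":[0.17,0,0],"hand":0}]'
python3 - <<'E'
from h import *
im=snap('wrist','w2.png')
print(tool()[0],px('wrist',[[.447,.232,.01],[.551,.224,.01],[.56,.344,.01],[.456,.3515,.01]]).round())
E
```

```text
time: 3.55
tool_pos: [0.4456, 0.1732, 0.1605]
tool_rot: [-0.153, 1.57, -0.221]
contact_force: [1.0, -0.4, -0.2]
opening: 0.0274
[0.4464486  0.17223965 0.16017017] [[317. 127.]
 [430. 128.]
 [446. -24.]
 [317. -24.]]
```

View pics/w2.png

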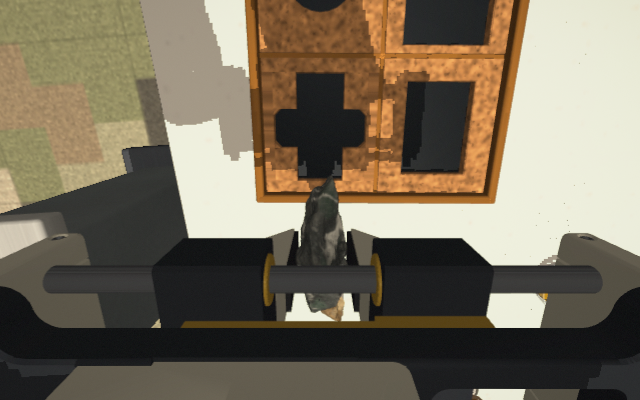

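The wrist view shows the slot with its top at (297–345, 73), bottom at (298–343, 178) and wings at (275–366, 128). The held spur tip is at (333,180), and the tall cut-out has corners (408,82), (474,82), (463,172), (402,168).

Run:
```python
from h import *
q=w('wrist',[(297,73),(345,73),(343,178),(298,178),(275,128),(366,128),(408,82),(474,82),(463,172),(402,170)],.02)[:,:2]
print(q.round(4).tolist()); print('spur',q[:4].mean(0),q[4:6].mean(0),'tall',q[6:].mean(0))
print('stone tip',w('wrist',[(333,180)],.14), 'grasp',tool()[0])
go((.4471,.2318,.034),yaw=-.07)
```

```text
[[0.4335, 0.2784], [0.474, 0.2756], [0.4676, 0.185], [0.4258, 0.1879], [0.4097, 0.2346], [0.4904, 0.2288], [0.5273, 0.2646], [0.5835, 0.2606], [0.5787, 0.1827], [0.5224, 0.1886]]
spur [0.45023011 0.23172585] [0.45002316 0.23171764] tall [0.55297342 0.22412458]
stone tip [[0.45555841 0.21107318 0.14      ]] grasp [0.4464486  0.17223965 0.16017017]
translation [ 0.1201  0.0595 -0.0036] twist [0.    0.001 0.001]
```

```bash
python3 -m creep '[{"translation":[0,0.0596,-0.001],"twist":[0,0,0],"hand":0},{"translation":[0,0.0596,-0.001],"twist":[0,0,0],"hand":0},{"translation":[0.03,0.0596,-0.001],"twist":[0,0,0],"hand":0},{"translation":[0.06,0.0596,-0.001],"twist":[0,0,0],"hand":0},{"translation":[0.08,0.0596,-0.001],"twist":[0,0,0],"hand":0}]'
python3 -c "
from h import *
go((.4495,.232,.0335),yaw=-.07)"
```

```text
time: 4.1
tool_pos: [0.4498, 0.2303, 0.0778]
tool_rot: [-2.045, 1.569, -2.116]
contact_force: [-0.8, 0.4, 0.3]
opening: 0.0273
translation [ 0.0383  0.0018 -0.0003] twist [-0.    -0.001  0.002]
```

```bash
python3 -m creep '[{"translation":[0.015,0.0018,0],"twist":[0,-0.001,0.002],"hand":0},{"translation":[0.03,0.0018,0],"twist":[0,-0.001,0.002],"hand":0},{"translation":[0.0385,0.0018,0],"twist":[0,-0.001,0.002],"hand":0},{"translation":[0.0385,0.0018,0],"twist":[0,-0.001,0.002],"hand":0}]'
python3 -m creep '[{"translation":[0.0005,0,0],"twist":[0,0,0],"hand":39},{"translation":[0.0005,0,0],"twist":[0,0,0],"hand":39},{"translation":[0.0005,0,0],"twist":[0,0,0],"hand":39}]'
```

```text
time: 4.5
tool_pos: [0.4502, 0.231, 0.0382]
tool_rot: [-2.687, 1.569, -2.758]
contact_force: [0.9, 0.3, -0.4]
opening: 0.0272
time: 4.8
tool_pos: [0.4506, 0.2309, 0.0379]
tool_rot: [-2.573, 1.57, -2.645]
contact_force: [-0.8, 0.1, 0.1]
opening: 0.0355
```

```bash
python3 -m creep '[{"translation":[-0.03,0,0],"twist":[0,0,0],"hand":39},{"translation":[-0.07,0,0],"twist":[0,0,0],"hand":39},{"translation":[-0.12,0,0],"twist":[0,0,0],"hand":39},{"translation":[-0.16,0,0],"twist":[0,0,0],"hand":70},{"translation":[-0.16,0,0],"twist":[0,0,0],"hand":100}]'
python3 -c "
from h import *
go((.475,-.13,.2),yaw=0)"
```

```text
time: 5.3
tool_pos: [0.4535, 0.2319, 0.204]
tool_rot: [0.382, 1.56, 0.31]
contact_force: [1.4, -0.8, 0.3]
opening: 0.0474
translation [-0.003  -0.3595  0.0474] twist [-0.071  0.01  -0.004]
```

```bash
python3 -m creep '[{"translation":[-0.003,-0.35,0.047],"twist":[-0.07,0.01,-0.004],"hand":100},{"translation":[-0.003,-0.35,0.047],"twist":[-0.07,0.01,-0.004],"hand":100},{"translation":[-0.003,-0.35,0.047],"twist":[-0.07,0.01,-0.004],"hand":100},{"translation":[-0.003,-0.35,0.047],"twist":[-0.07,0.01,-0.004],"hand":100},{"translation":[-0.003,-0.35,0.047],"twist":[-0.07,0.01,-0.004],"hand":100}]'
python3 -m creep '[{"translation":[-0.003,-0.11,0.02],"twist":[0,0,0],"hand":100},{"translation":[-0.003,-0.11,0.02],"twist":[0,0,0],"hand":100},{"translation":[-0.003,-0.11,0.02],"twist":[0,0,0],"hand":100},{"translation":[-0.003,-0.11,0.02],"twist":[0,0,0],"hand":100}]'
python3 - <<'E'
from h import *
im=snap('wrist','w3.png')
print(tool()[0],px('wrist',[[.475,-.083,.07],[.475,-.083,0.0]]).round())
E
```

```text
time: 5.8
tool_pos: [0.4676, -0.0202, 0.2033]
tool_rot: [-0.766, 1.571, -0.767]
contact_force: [0.0, -0.9, -0.8]
opening: 0.0871
time: 6.2
tool_pos: [0.4873, -0.1319, 0.2056]
tool_rot: [2.895, 1.57, 2.89]
contact_force: [-0.6, 0.7, 0.3]
opening: 0.0919
[ 0.48702978 -0.13024074  0.20558819] [[308. 143.]
 [311. 136.]]
```

View pics/w3.png

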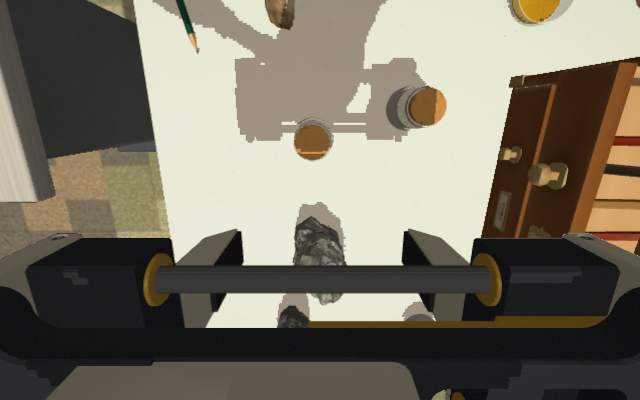

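The target jar's cork is centred at (313,142), and the neighbouring jar at (425,106) is clear enough of it. I'll grip with a part opening along x.

Run:
```python
from h import *
p=w('wrist',[(313,141)],.07)[0]; print(p); go((p[0],p[1],.048),yaw=0)
```

```text
[ 0.47959358 -0.08145772  0.07      ]
translation [ 0.1516  0.0486 -0.0074] twist [-0.003 -0.001 -0.001]
```

```bash
python3 -m creep '[{"translation":[0,0.0486,-0.0074],"twist":[0,-0.001,-0.001],"hand":72},{"translation":[0.05,0.0486,-0.0074],"twist":[0,-0.001,-0.001],"hand":72},{"translation":[0.09,0.0486,-0.0074],"twist":[0,-0.001,-0.001],"hand":72},{"translation":[0.09,0.0486,-0.0074],"twist":[0,-0.001,-0.001],"hand":72}]'
python3 -c "
from h import *
go((.4796,-.0815,.048),yaw=0)"
```

```text
time: 6.65
tool_pos: [0.476, -0.0782, 0.1116]
tool_rot: [2.807, 1.56, 2.807]
contact_force: [0.8, 0.3, 1.1]
opening: 0.0673
translation [ 0.0575 -0.0035  0.0042] twist [ 0.    -0.01  -0.004]
```

```bash
python3 -m creep '[{"translation":[0.03,-0.0035,0.004],"twist":[0,-0.01,-0.004],"hand":72},{"translation":[0.0575,-0.0035,0.004],"twist":[0,-0.01,-0.004],"hand":72},{"translation":[0.0575,-0.0035,0.004],"twist":[0,-0.01,-0.004],"hand":72},{"translation":[0.0575,-0.0035,0.004],"twist":[0,-0.01,-0.004],"hand":0},{"translation":[0.0575,-0.0035,0.004],"twist":[0,-0.01,-0.004],"hand":0}]' 25
python3 -m creep '[{"translation":[0,0,0],"twist":[0,0,0],"hand":0},{"translation":[0,0,0],"twist":[0,0,0],"hand":0},{"translation":[0,0,0],"twist":[0,0,0],"hand":0},{"translation":[0,0,0],"twist":[0,0,0],"hand":0},{"translation":[0,0,0],"twist":[0,0,0],"hand":0}]'
python3 -c "
from h import *
p,r=tool();print(p,r.as_matrix().round(3))"
```

```text
time: 7.15
tool_pos: [0.4807, -0.0816, 0.0561]
tool_rot: [-0.449, 1.567, -0.449]
contact_force: [-0.2, 0.9, 0.1]
opening: 0.0544
time: 7.65
tool_pos: [0.4814, -0.0819, 0.0578]
tool_rot: [-0.407, 1.565, -0.407]
contact_force: [-2.5, 1.2, 9.9]
opening: 0.0431
[ 0.48144024 -0.0819134   0.05777919] [[ 0.006 -0.     1.   ]
 [-0.002  1.     0.   ]
 [-1.    -0.002  0.006]]
```

```bash
python3 -m creep '[{"translation":[-0.03,0,0],"twist":[0,0,0],"hand":0},{"translation":[-0.07,0,0],"twist":[0,0,0],"hand":0},{"translation":[-0.1,0,0],"twist":[0,0,0],"hand":0},{"translation":[-0.12,0.05,0],"twist":[0,0,0],"hand":0},{"translation":[-0.12,0.1,0],"twist":[0,0,0],"hand":0}]'
python3 -c "
from h import *
go((.458,.27,.18),yaw=-.07)"
```

```text
time: 8.15
tool_pos: [0.4824, 0.0145, 0.1808]
tool_rot: [-0.254, 1.558, -0.258]
contact_force: [1.7, 0.7, -2.1]
opening: 0.0432
translation [-0.0063  0.2554 -0.0252] twist [0.066 0.012 0.003]
```

```bash
python3 -m creep '[{"translation":[-0.006,0.255,-0.025],"twist":[0.066,0.012,0.003],"hand":0},{"translation":[-0.006,0.255,-0.025],"twist":[0.066,0.012,0.003],"hand":0},{"translation":[-0.006,0.255,-0.025],"twist":[0.066,0.012,0.003],"hand":0},{"translation":[-0.006,0.255,-0.025],"twist":[0.066,0.012,0.003],"hand":0},{"translation":[-0.006,0.255,-0.025],"twist":[0.066,0.012,0.003],"hand":0}]'
python3 -m creep '[{"translation":[0,0.02,0],"twist":[0,0,0],"hand":0},{"translation":[0,0.02,0],"twist":[0,0,0],"hand":0},{"translation":[0,0.02,0],"twist":[0,0,0],"hand":0}]'
python3 - <<'E'
from h import *
im=snap('wrist','w4.png')
print(tool()[0],px('wrist',[[.458,.3515,.02],[.56,.344,.02]]).round())
E
```

```text
time: 8.65
tool_pos: [0.4582, 0.2657, 0.1861]
tool_rot: [0.453, 1.57, 0.383]
contact_force: [1.4, -0.2, -2.7]
opening: 0.043
time: 8.95
tool_pos: [0.4592, 0.2856, 0.1861]
tool_rot: [-0.104, 1.57, -0.172]
contact_force: [-0.4, -0.6, -1.3]
opening: 0.0427
[0.4593661  0.28488474 0.18613387] [[315. 119.]
 [421. 120.]]
```

View pics/w4.png

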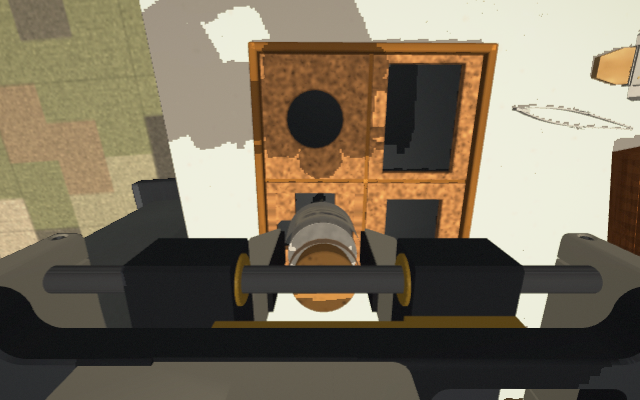

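The well is centred at (315,119), exactly as predicted. The rough cut-out's corners are (389,64), (466,66), (452,172), (382,170).

Run:
```python
from h import *
q=w('wrist',[(389,64),(466,66),(452,172),(382,170)],.02)[:,:2];print(q.round(4).tolist(),q.mean(0))
print(px('wrist',np.r_[[tool()[0]+[0,0,.0]]]))
go((.458,.3515,.062),yaw=-.07)
```

```text
[[0.5297, 0.3959], [0.6005, 0.3891], [0.5924, 0.2902], [0.5217, 0.2973]] [0.56109345 0.34310643]
[[320.88514669 266.78014639]]
translation [ 0.1181  0.0664 -0.0061] twist [0.    0.001 0.   ]
```

```bash
python3 -m creep '[{"translation":[0,0.066,-0.006],"twist":[0,0,0],"hand":0},{"translation":[0,0.066,-0.006],"twist":[0,0,0],"hand":0},{"translation":[0.03,0.066,-0.006],"twist":[0,0,0],"hand":0},{"translation":[0.07,0.066,-0.006],"twist":[0,0,0],"hand":0},{"translation":[0.09,0.066,-0.006],"twist":[0,0,0],"hand":0}]'
python3 -c "
from h import *
go((.458,.3515,.0625),yaw=-.07)"
```

```text
time: 9.5
tool_pos: [0.457, 0.3491, 0.0933]
tool_rot: [-2.359, 1.567, -2.43]
contact_force: [-0.4, 0.1, -2.0]
opening: 0.0432
translation [0.0248 0.0026 0.0009] twist [-0.001 -0.003  0.003]
```

```bash
python3 -m creep '[{"translation":[0.015,0.0026,0.001],"twist":[0,-0.003,0.003],"hand":0},{"translation":[0.0248,0.0026,0.001],"twist":[0,-0.003,0.003],"hand":0},{"translation":[0.0248,0.0026,0.001],"twist":[0,-0.003,0.003],"hand":0},{"translation":[0.0248,0.0026,0.001],"twist":[0,-0.003,0.003],"hand":0}]'
```

```text
time: 9.9
tool_pos: [0.4585, 0.3509, 0.0689]
tool_rot: [-0.094, 1.57, -0.166]
contact_force: [-1.0, -0.1, -0.9]
opening: 0.0427
```

```bash
python3 -m creep '[{"translation":[0.001,0,0],"twist":[0,0,0],"hand":0},{"translation":[0.001,0,0],"twist":[0,0,0],"hand":65},{"translation":[0.001,0,0],"twist":[0,0,0],"hand":65},{"translation":[0.001,0,0],"twist":[0,0,0],"hand":65},{"translation":[0.001,0,0],"twist":[0,0,0],"hand":65}]'
python3 -m creep '[{"translation":[-0.03,0,0],"twist":[0,0,0],"hand":65},{"translation":[-0.07,0,0],"twist":[0,0,0],"hand":65},{"translation":[-0.12,0,0],"twist":[0,0,0],"hand":65},{"translation":[-0.15,0,0],"twist":[0,0,0],"hand":100},{"translation":[-0.15,-0.05,0],"twist":[0,0,0],"hand":100}]'
python3 -c "
from h import *
go((.485,-.25,.23),yaw=0)"
```

```text
time: 10.4
tool_pos: [0.4587, 0.351, 0.0681]
tool_rot: [0.248, 1.57, 0.177]
contact_force: [0.1, 0.7, -0.1]
opening: 0.0596
time: 10.9
tool_pos: [0.4575, 0.3054, 0.2234]
tool_rot: [0.602, 1.557, 0.535]
contact_force: [1.1, -0.5, -0.4]
opening: 0.0712
translation [-0.0162 -0.5521  0.0648] twist [-0.067  0.012 -0.008]
```

```bash
python3 -m creep '[{"translation":[-0.016,-0.55,0.065],"twist":[-0.067,0.012,-0.008],"hand":100},{"translation":[-0.016,-0.55,0.065],"twist":[-0.067,0.012,-0.008],"hand":100},{"translation":[-0.016,-0.55,0.065],"twist":[-0.067,0.012,-0.008],"hand":100},{"translation":[-0.016,-0.55,0.065],"twist":[-0.067,0.012,-0.008],"hand":100},{"translation":[-0.016,-0.55,0.065],"twist":[-0.067,0.012,-0.008],"hand":100}]'
python3 -m creep '[{"translation":[-0.01,-0.3,0.02],"twist":[0,0,0],"hand":100},{"translation":[-0.01,-0.3,0.02],"twist":[0,0,0],"hand":100},{"translation":[-0.01,-0.3,0.02],"twist":[0,0,0],"hand":100},{"translation":[-0.01,-0.3,0.02],"twist":[0,0,0],"hand":100},{"translation":[-0.01,-0.3,0.02],"twist":[0,0,0],"hand":100}]'
python3 -c "
from h import *
go((.485,-.25,.23),yaw=0)"
```

```text
time: 11.4
tool_pos: [0.4685, 0.0498, 0.2265]
tool_rot: [-0.675, 1.57, -0.675]
contact_force: [1.4, 0.1, 0.5]
opening: 0.0918
time: 11.9
tool_pos: [0.4849, -0.1998, 0.2352]
tool_rot: [-0.55, 1.569, -0.549]
contact_force: [1.1, 0.3, 1.4]
opening: 0.0921
translation [-0.0007 -0.0502  0.0001] twist [0.    0.001 0.001]
```

```bash
python3 -m creep '[{"translation":[0,-0.085,0],"twist":[0,0,0],"hand":100},{"translation":[0,-0.085,0],"twist":[0,0,0],"hand":100},{"translation":[0,-0.085,0],"twist":[0,0,0],"hand":100}]'
python3 - <<'E'
from h import *
im=snap('wrist','w5.png')
print(tool()[0]); cv2.imwrite('pics/w5c.png',cv2.resize(im[60:260,200:460],None,fx=3,fy=3,interpolation=cv2.INTER_CUBIC))
E
```

```text
time: 12.2
tool_pos: [0.4844, -0.2893, 0.2349]
tool_rot: [-1.027, 1.568, -1.032]
contact_force: [0.5, 0.3, -0.5]
opening: 0.092
[ 0.48442433 -0.2867224   0.23480409]
```

View pics/w5c.png

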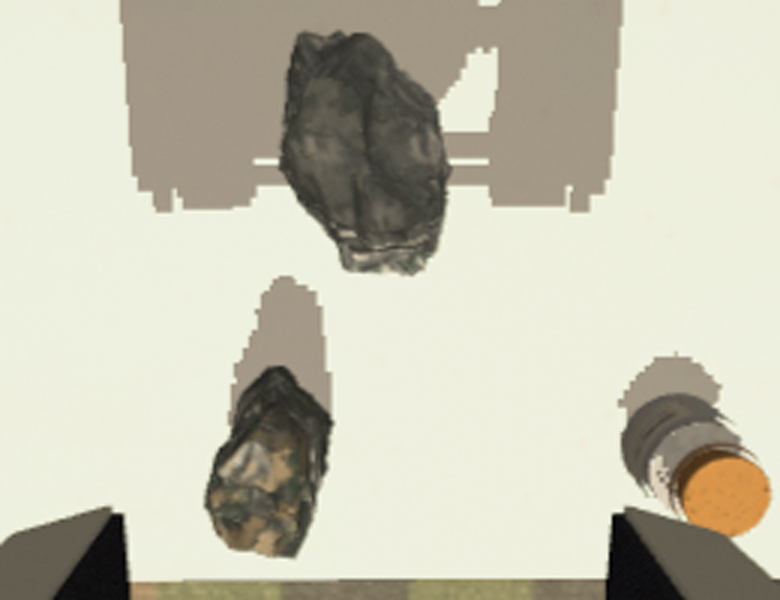

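The crop shows the rough stone spanning (283–448, 32–272), with its long axis leaning left going up. The tall stone spans (207–330, 367–557) with its tan top at (255,490).

Run:
```python
from h import *
a=cv2.imread('pics/w5.png'); g=a.max(2); 
for nm,r,zz in (('rough',(slice(65,152),slice(285,358)),(.02,.04)),('tall',(slice(180,248),slice(265,315)),(.0,.05,.1))):
    m=np.zeros_like(g); m[r]=(g[r]<138)*255
    m=cv2.morphologyEx(m,cv2.MORPH_CLOSE,np.ones((5,5)));m=cv2.morphologyEx(m,cv2.MORPH_OPEN,np.ones((3,3))); n,l,s,c=cv2.connectedComponentsWithStats(m)
    k=1+s[1:,4].argmax(); p=np.argwhere(l==k)[:,::-1]; print(nm,s[k])
    for z in zz:
        q=w('wrist',p,z)[:,:2]; mu=q.mean(0); ev,V=np.linalg.eigh(np.cov((q-mu).T)); v=V[:,1]*np.sign(V[1,1])
        print(z,'yaw',np.arctan2(-v[0],v[1]),mu.round(4),cv2.minAreaRect(q.astype(np.float32)*1000),np.ptp((q-mu)@V,axis=0).round(3))
```

```text
rough [ 293   71   58   80 3501]
0.02 yaw 0.35738689529261514 [ 0.4843 -0.2118] ((484.85198974609375, -213.57989501953125), (84.61376953125, 63.8249626159668), 89.71197509765625) [0.062 0.094]
0.04 yaw 0.3573868952926149 [ 0.4843 -0.2119] ((484.87567138671875, -213.53282165527344), (79.75147247314453, 60.15727996826172), 89.7118911743164) [0.059 0.089]
tall [ 268  182   43   64 1818]
0.0 yaw -0.2425508777702167 [ 0.4427 -0.3414] ((442.8653564453125, -340.65838623046875), (85.98312377929688, 47.10824966430664), 73.51020050048828) [0.048 0.086]
0.05 yaw -0.24255087777021625 [ 0.4484 -0.324 ] ((448.6256103515625, -323.2828369140625), (74.3019027709961, 40.708377838134766), 73.51013946533203) [0.042 0.074]
0.1 yaw -0.2425508777702164 [ 0.4542 -0.3065] ((454.3858337402344, -305.9073791503906), (62.62071228027344, 34.308502197265625), 73.51009368896484) [0.035 0.062]
```

```bash
python3 -c "
from h import *
go((.4845,-.2125,.046),yaw=.35)"
```

```text
translation [ 0.1828  0.0743 -0.0003] twist [-0.353  0.001  0.001]
```

```bash
python3 -m creep '[{"translation":[0,0.074,0],"twist":[-0.35,0,0],"hand":100},{"translation":[0,0.074,0],"twist":[-0.35,0,0],"hand":100},{"translation":[0.03,0.074,0],"twist":[-0.35,0,0],"hand":100},{"translation":[0.06,0.074,0],"twist":[-0.35,0,0],"hand":100},{"translation":[0.08,0.074,0],"twist":[-0.35,0,0],"hand":100}]'
python3 -c "
from h import *
go((.4845,-.2125,.046),yaw=.35)"
```

```text
time: 12.75
tool_pos: [0.4841, -0.2103, 0.1534]
tool_rot: [1.807, 1.57, 2.156]
contact_force: [-0.4, -0.1, -0.7]
opening: 0.0921
translation [ 0.1014 -0.0022 -0.0004] twist [-0.001 -0.    -0.001]
```

```bash
python3 -m creep '[{"translation":[0.04,-0.002,0],"twist":[0,0,0],"hand":100},{"translation":[0.08,-0.002,0],"twist":[0,0,0],"hand":100},{"translation":[0.1014,-0.002,0],"twist":[0,0,0],"hand":100},{"translation":[0.1014,-0.002,0],"twist":[0,0,0],"hand":100},{"translation":[0.1014,-0.002,0],"twist":[0,0,0],"hand":0}]' 30
python3 -m creep '[{"translation":[0,0,0],"twist":[0,0,0],"hand":0},{"translation":[0,0,0],"twist":[0,0,0],"hand":0},{"translation":[0,0,0],"twist":[0,0,0],"hand":0},{"translation":[0,0,0],"twist":[0,0,0],"hand":0},{"translation":[0,0,0],"twist":[0,0,0],"hand":0}]'
```

```text
time: 13.25
tool_pos: [0.4851, -0.2113, 0.0527]
tool_rot: [1.631, 1.57, 1.981]
contact_force: [0.2, -0.4, 0.6]
opening: 0.0875
time: 13.75
tool_pos: [0.4852, -0.2115, 0.0536]
tool_rot: [0.971, 1.57, 1.32]
contact_force: [-2.8, 1.0, 7.0]
opening: 0.0574
```

```bash
python3 -m creep '[{"translation":[0,0,0],"twist":[0,0,0],"hand":0},{"translation":[0,0,0],"twist":[0,0,0],"hand":0},{"translation":[-0.03,0,0],"twist":[0,0,0],"hand":0},{"translation":[-0.07,0,0],"twist":[0,0,0],"hand":0},{"translation":[-0.12,0,0],"twist":[0,0,0],"hand":0}]'
python3 -m creep '[{"translation":[-0.05,0,0],"twist":[0.2,0,0],"hand":0},{"translation":[-0.05,0,0],"twist":[0.42,0,0],"hand":0},{"translation":[-0.05,0,0],"twist":[0.42,0,0],"hand":0},{"translation":[-0.05,0,0],"twist":[0.42,0,0],"hand":0}]'
python3 -c "
from h import *
go((.56,.27,.21),yaw=-.07)"
```

```text
time: 14.25
tool_pos: [0.4841, -0.2109, 0.1731]
tool_rot: [2.116, 1.566, 2.466]
contact_force: [1.1, -0.7, -3.2]
opening: 0.0576
time: 14.65
tool_pos: [0.4841, -0.2109, 0.2231]
tool_rot: [2.509, 1.566, 2.437]
contact_force: [-0.1, 0.8, -0.9]
opening: 0.0573
translation [0.0083 0.485  0.0414] twist [-0.001 -0.004 -0.003]
```

```bash
python3 -m creep '[{"translation":[0,0.485,0.041],"twist":[0,0,0],"hand":0},{"translation":[0,0.485,0.041],"twist":[0,0,0],"hand":0},{"translation":[0,0.485,0.041],"twist":[0,0,0],"hand":0},{"translation":[0,0.485,0.041],"twist":[0,0,0],"hand":0},{"translation":[0,0.485,0.041],"twist":[0,0,0],"hand":0}]'
python3 -m creep '[{"translation":[0,0.24,0.025],"twist":[0,0,0],"hand":0},{"translation":[0,0.24,0.025],"twist":[0,0,0],"hand":0},{"translation":[0,0.24,0.025],"twist":[0,0,0],"hand":0},{"translation":[0,0.24,0.025],"twist":[0,0,0],"hand":0},{"translation":[0,0.24,0.025],"twist":[0,0,0],"hand":0}]'
python3 - <<'E'
from h import *
im=snap('wrist','w6.png'); print(tool()[0])
go((.56,.3435,.11),yaw=-.07)
print(px('wrist',[[.56,.3435,.02]]))
E
```

```text
time: 15.15
tool_pos: [0.5227, 0.0379, 0.2231]
tool_rot: [2.597, 1.565, 2.53]
contact_force: [1.6, -0.5, -1.2]
opening: 0.0575
time: 15.65
tool_pos: [0.5636, 0.2783, 0.2227]
tool_rot: [2.72, 1.564, 2.657]
contact_force: [1.6, -0.4, -1.9]
opening: 0.0573
[0.56362222 0.28436404 0.22239374]
translation [ 0.1068  0.058  -0.0066] twist [ 0.01  -0.005 -0.007]
[[315.96240464 127.08868058]]
```

View pics/w6.png

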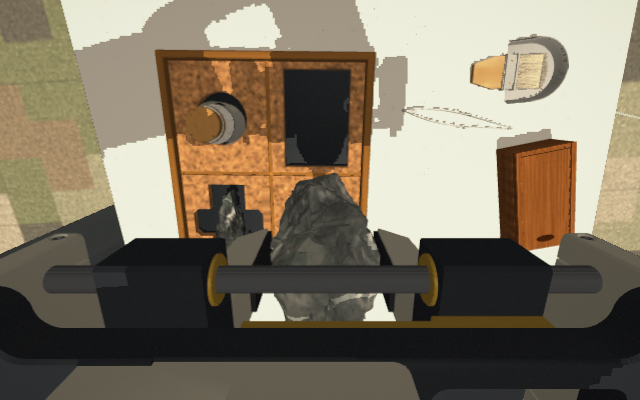

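The view shows the jar in its well at (225,120), the spur in its slot, the rough cut-out at (285–349, 69–165), and the held stone's front at (330,175).

Run:
```python
from h import *
p,r=tool(); print(p)
q=w('wrist',[(285,69),(349,70),(347,165),(286,165)],.02)[:,:2]; off=np.array([.5636,.2783])-[.5636,.2844]
print(q.round(4)+off,q.mean(0)+off)
for z in(.18,.2,.22): print(w('wrist',[(330,175),(275,225),(375,225)],z)[:,:2].round(3).tolist())
go((.561,.3435,.11),yaw=-.07)
```

```text
[0.56362222 0.28436404 0.22239374]
[[0.5318 0.3981]
 [0.5981 0.393 ]
 [0.5922 0.2937]
 [0.5234 0.2978]] [0.56138578 0.34563452]
[[0.571, 0.322], [0.535, 0.292], [0.597, 0.288]]
[[0.571, 0.326], [0.539, 0.299], [0.594, 0.296]]
[[0.571, 0.33], [0.543, 0.307], [0.591, 0.304]]
translation [ 0.1068  0.0581 -0.0056] twist [ 0.01  -0.005 -0.007]
```

```bash
python3 -m creep '[{"translation":[0,0.058,-0.0055],"twist":[0.01,-0.005,-0.007],"hand":0},{"translation":[0,0.058,-0.0055],"twist":[0.01,-0.005,-0.007],"hand":0},{"translation":[0.04,0.058,-0.0055],"twist":[0.01,-0.005,-0.007],"hand":0},{"translation":[0.08,0.058,-0.0055],"twist":[0.01,-0.005,-0.007],"hand":0},{"translation":[0.107,0.058,-0.0055],"twist":[0.01,-0.005,-0.007],"hand":0}]'
python3 -m creep '[{"translation":[0,0,0],"twist":[0,0,0],"hand":0}]'
python3 -c "
from h import *
go((.561,.344,.058),yaw=-.07)"
```

```text
time: 16.2
tool_pos: [0.5595, 0.3428, 0.112]
tool_rot: [-2.688, 1.565, -2.754]
contact_force: [0.4, -0.3, -2.1]
opening: 0.0575
time: 16.3
tool_pos: [0.557, 0.3415, 0.1071]
tool_rot: [-2.66, 1.556, -2.723]
contact_force: [-0.2, -1.1, -2.1]
opening: 0.0578
translation [0.043  0.0031 0.0044] twist [ 0.006 -0.013  0.007]
```

```bash
python3 -m creep '[{"translation":[0,0.003,0.0044],"twist":[0.006,-0.013,0.007],"hand":0},{"translation":[0.02,0.003,0.0044],"twist":[0.006,-0.013,0.007],"hand":0},{"translation":[0.035,0.003,0.0044],"twist":[0.006,-0.013,0.007],"hand":0},{"translation":[0.0425,0.003,0.0044],"twist":[0.006,-0.013,0.007],"hand":0},{"translation":[0.0425,0.003,0.0044],"twist":[0.006,-0.013,0.007],"hand":0}]'
python3 -c "
from h import *
go((.561,.344,.0575),yaw=-.07)"
```

```text
time: 16.8
tool_pos: [0.5612, 0.3439, 0.0645]
tool_rot: [0.991, 1.571, 0.921]
contact_force: [0.2, 0.1, -1.5]
opening: 0.0578
translation [ 0.001   0.0001 -0.0002] twist [ 0.001  0.    -0.   ]
```

```bash
python3 -m creep '[{"translation":[0.001,0,0],"twist":[0,0,0],"hand":0},{"translation":[0.001,0,0],"twist":[0,0,0],"hand":80},{"translation":[0.001,0,0],"twist":[0,0,0],"hand":80},{"translation":[0.001,0,0],"twist":[0,0,0],"hand":80},{"translation":[0.001,0,0],"twist":[0,0,0],"hand":80}]'
python3 -m creep '[{"translation":[-0.03,0,0],"twist":[0,0,0],"hand":80},{"translation":[-0.07,0,0],"twist":[0,0,0],"hand":80},{"translation":[-0.12,0,0],"twist":[0,0,0],"hand":80},{"translation":[-0.17,0,0],"twist":[0,0,0],"hand":80},{"translation":[-0.18,-0.04,0],"twist":[0,0,0],"hand":80}]'
python3 -c "
from h import *
go((.45,-.36,.24),yaw=-.1)"
```

```text
time: 17.3
tool_pos: [0.5614, 0.344, 0.0639]
tool_rot: [0.647, 1.57, 0.578]
contact_force: [-0.4, 0.4, -0.1]
opening: 0.0732
time: 17.8
tool_pos: [0.5605, 0.308, 0.2512]
tool_rot: [0.56, 1.556, 0.495]
contact_force: [0.6, -0.4, 0.6]
opening: 0.0737
translation [-0.001  -0.6738 -0.067 ] twist [ 0.035  0.013 -0.008]
```

```bash
python3 -m creep '[{"translation":[0,-0.67,-0.067],"twist":[0.035,0.013,-0.008],"hand":80},{"translation":[0,-0.67,-0.067],"twist":[0.035,0.013,-0.008],"hand":80},{"translation":[0,-0.67,-0.067],"twist":[0.035,0.013,-0.008],"hand":80},{"translation":[0,-0.67,-0.067],"twist":[0.035,0.013,-0.008],"hand":80},{"translation":[0,-0.67,-0.067],"twist":[0.035,0.013,-0.008],"hand":80}]'
python3 -m creep '[{"translation":[0,-0.45,-0.04],"twist":[0,0,0],"hand":80},{"translation":[0,-0.45,-0.04],"twist":[0,0,0],"hand":80},{"translation":[0,-0.45,-0.04],"twist":[0,0,0],"hand":80},{"translation":[0,-0.45,-0.04],"twist":[0,0,0],"hand":80},{"translation":[0,-0.45,-0.04],"twist":[0,0,0],"hand":80}]'
python3 -c "
from h import *
go((.45,-.385,.24),yaw=-.1)"
```

```text
time: 18.3
tool_pos: [0.5174, 0.0556, 0.2447]
tool_rot: [0.355, 1.57, 0.256]
contact_force: [0.7, -0.7, -1.0]
opening: 0.0733
time: 18.8
tool_pos: [0.4704, -0.1901, 0.245]
tool_rot: [-0.113, 1.569, -0.212]
contact_force: [0.5, 0.2, 0.8]
opening: 0.0734
translation [-0.001  -0.1959 -0.0009] twist [0.001 0.001 0.   ]
```

```bash
python3 -m creep '[{"translation":[0,-0.196,0],"twist":[0,0,0],"hand":80},{"translation":[0,-0.196,0],"twist":[0,0,0],"hand":80},{"translation":[0,-0.196,0],"twist":[0,0,0],"hand":80},{"translation":[0,-0.196,0],"twist":[0,0,0],"hand":80},{"translation":[0,-0.196,0],"twist":[0,0,0],"hand":80}]'
python3 -m creep '[{"translation":[0,0,0],"twist":[0,0,0],"hand":80}]'
python3 - <<'E'
from h import *
im=snap('wrist','w7.png')
print(tool()[0]); cv2.imwrite('pics/w7c.png',cv2.resize(im[90:260,220:420],None,fx=3.5,fy=3.5,interpolation=cv2.INTER_CUBIC))
E
```

```text
time: 19.3
tool_pos: [0.4494, -0.3907, 0.2445]
tool_rot: [-1.03, 1.568, -1.135]
contact_force: [0.3, 0.0, -0.0]
opening: 0.0737
time: 19.4
tool_pos: [0.449, -0.3912, 0.2442]
tool_rot: [-0.924, 1.569, -1.03]
contact_force: [0.4, 1.1, 0.9]
opening: 0.0735
[ 0.44893859 -0.39116198  0.24420459]
```

View pics/w7c.png

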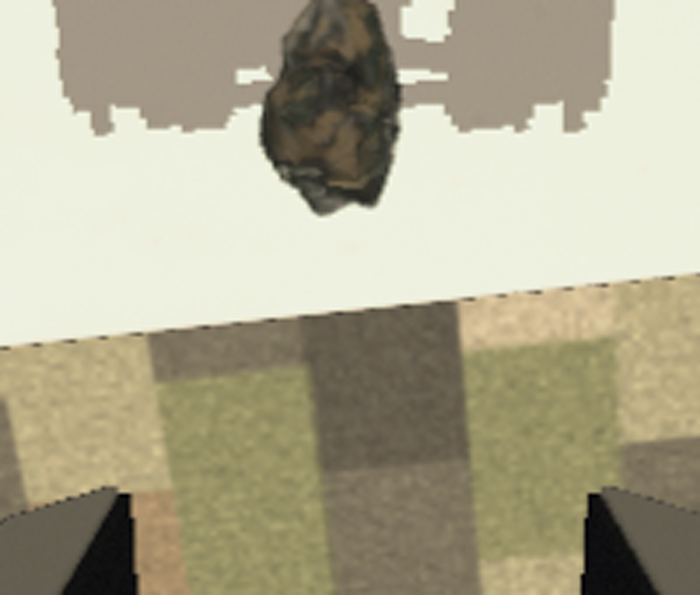

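The stone is almost straight under the camera, at about (262–400, −10–213) in the crop, nearly aligned with the jaws. I'll segment it in the full picture.

Run:
```python
from h import *
a=cv2.imread('pics/w7.png').astype(int); r=(slice(70,156),slice(285,345)); g=a.max(2); m=np.zeros(g.shape,np.uint8)
m[r]=(g[r]<138)*255
m=cv2.morphologyEx(m,cv2.MORPH_CLOSE,np.ones((5,5)));m=cv2.morphologyEx(m,cv2.MORPH_OPEN,np.ones((3,3))); n,l,s,c=cv2.connectedComponentsWithStats(m)
k=1+s[1:,4].argmax(); p=np.argwhere(l==k)[:,::-1]; print(s[k],camT('wrist')[2][:3,3])
for z in (.0,.05,.08,.1):
    q=w('wrist',p,z)[:,:2]; mu=q.mean(0); ev,V=np.linalg.eigh(np.cov((q-mu).T)); v=V[:,1]*np.sign(V[1,1])
    rr=cv2.minAreaRect(q.astype(np.float32)*1000)
    print(z,'yaw',np.arctan2(-v[0],v[1]),mu.round(4),rr,np.ptp((q-mu)@V,axis=0).round(3))
cv2.imwrite('pics/w7d.png',cv2.resize((cv2.imread('pics/w7.png')*np.where(m[...,None]>0,1,.5)).astype(np.uint8)[60:180,240:400],None,fx=4,fy=4))
```

```text
[ 294   85   41   66 1963] [ 0.45743445 -0.31734616  0.37729477]
0.0 yaw -0.16931076523740274 [ 0.4482 -0.3264] ((448.3825988769531, -326.11688232421875), (76.64165496826172, 48.09748458862305), 70.00283813476562) [0.048 0.077]
0.05 yaw -0.1693107652374028 [ 0.4494 -0.3252] ((449.5821228027344, -324.9545593261719), (66.48489379882812, 41.7235221862793), 70.00271606445312) [0.042 0.067]
0.08 yaw -0.16931076523740263 [ 0.4501 -0.3245] ((450.3018493652344, -324.2571716308594), (60.39088821411133, 37.89909744262695), 70.00299835205078) [0.038 0.061]
0.1 yaw -0.16931076523740268 [ 0.4506 -0.324 ] ((450.7817077636719, -323.79229736328125), (56.32819366455078, 35.34952926635742), 70.00271606445312) [0.036 0.057]
```

View pics/w7d.png

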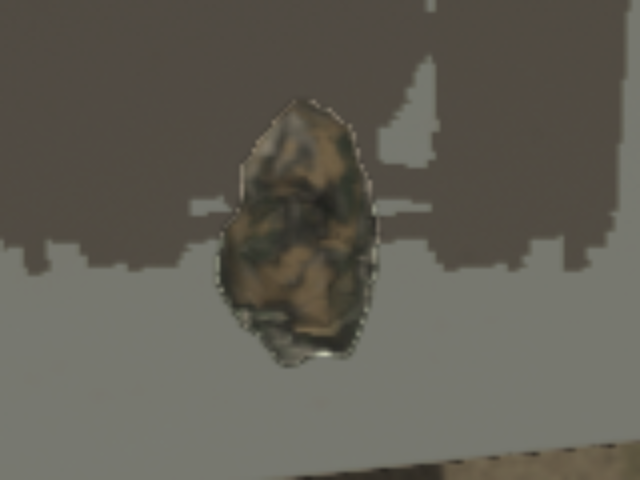

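```bash
python3 -c "
from h import *
go((.4497,-.325,.073),yaw=-.19)"
```

```text
translation [ 0.165   0.0663 -0.0064] twist [0.084 0.001 0.002]
```

```bash
python3 -m creep '[{"translation":[0,0.066,-0.006],"twist":[0.084,0,0],"hand":90},{"translation":[0,0.066,-0.006],"twist":[0.084,0,0],"hand":90},{"translation":[0.03,0.066,-0.006],"twist":[0.084,0,0],"hand":90},{"translation":[0.06,0.066,-0.006],"twist":[0.084,0,0],"hand":90},{"translation":[0.06,0.066,-0.006],"twist":[0.084,0,0],"hand":90}]'
python3 -c "
from h import *
go((.4497,-.325,.073),yaw=-.19)"
```

```text
time: 19.95
tool_pos: [0.4488, -0.3222, 0.1811]
tool_rot: [2.839, 1.566, 2.651]
contact_force: [-0.6, 0.3, 0.3]
opening: 0.0829
translation [ 0.1021 -0.0028  0.0018] twist [ 0.003 -0.005 -0.001]
```

```bash
python3 -m creep '[{"translation":[0.03,-0.0028,0.0018],"twist":[0,-0.005,0],"hand":90},{"translation":[0.06,-0.0028,0.0018],"twist":[0,-0.005,0],"hand":90},{"translation":[0.09,-0.0028,0.0018],"twist":[0,-0.005,0],"hand":90},{"translation":[0.102,-0.0028,0.0018],"twist":[0,-0.005,0],"hand":90},{"translation":[0.102,-0.0028,0.0018],"twist":[0,-0.005,0],"hand":90}]'
python3 -m creep '[{"translation":[0,0,0],"twist":[0,0,0],"hand":0},{"translation":[0,0,0],"twist":[0,0,0],"hand":0},{"translation":[0,0,0],"twist":[0,0,0],"hand":0},{"translation":[0,0,0],"twist":[0,0,0],"hand":0},{"translation":[0,0,0],"twist":[0,0,0],"hand":0}]' 30
python3 -m creep '[{"translation":[0,0,0],"twist":[0,0,0],"hand":0},{"translation":[0,0,0],"twist":[0,0,0],"hand":0},{"translation":[0,0,0],"twist":[0,0,0],"hand":0},{"translation":[0,0,0],"twist":[0,0,0],"hand":0},{"translation":[0,0,0],"twist":[0,0,0],"hand":0}]' 30
```

```text
time: 20.45
tool_pos: [0.4496, -0.3245, 0.0789]
tool_rot: [1.995, 1.568, 1.808]
contact_force: [0.3, 0.1, 0.4]
opening: 0.0828
time: 20.95
tool_pos: [0.4498, -0.3247, 0.0793]
tool_rot: [1.783, 1.569, 1.596]
contact_force: [0.5, 0.3, -0.0]
opening: 0.0475
time: 21.45
tool_pos: [0.4497, -0.3247, 0.0794]
tool_rot: [1.854, 1.569, 1.668]
contact_force: [-1.7, 0.0, 2.2]
opening: 0.0387
```

Gripped at 39 mm. Next I lift and carry it to the case; it seats at TCP z of about 0.0894.

```bash
python3 -m creep '[{"translation":[-0.03,0,0],"twist":[0,0,0],"hand":0},{"translation":[-0.07,0,0],"twist":[0,0,0],"hand":0},{"translation":[-0.12,0,0],"twist":[0,0,0],"hand":0},{"translation":[-0.16,0,0],"twist":[0,0,0],"hand":0},{"translation":[-0.16,0,0],"twist":[-0.12,0,0],"hand":0}]'
python3 -c "
from h import *
go((.553,.165,.23),yaw=-.07)"
```

```text
time: 21.95
tool_pos: [0.4517, -0.3267, 0.2455]
tool_rot: [-0.542, 1.561, -0.607]
contact_force: [0.5, -0.4, -2.6]
opening: 0.0384
translation [0.0075 0.4973 0.0691] twist [0.005 0.009 0.005]
```

```bash
python3 -m creep '[{"translation":[0,0.497,0.069],"twist":[0.005,0.009,0.005],"hand":0},{"translation":[0,0.497,0.069],"twist":[0.005,0.009,0.005],"hand":0},{"translation":[0,0.497,0.069],"twist":[0.005,0.009,0.005],"hand":0},{"translation":[0,0.497,0.069],"twist":[0.005,0.009,0.005],"hand":0},{"translation":[0,0.497,0.069],"twist":[0.005,0.009,0.005],"hand":0}]'
python3 -m creep '[{"translation":[0,0.23,0.035],"twist":[0,0,0],"hand":0},{"translation":[0,0.23,0.035],"twist":[0,0,0],"hand":0},{"translation":[0,0.23,0.035],"twist":[0,0,0],"hand":0},{"translation":[0,0.23,0.035],"twist":[0,0,0],"hand":0},{"translation":[0,0.23,0.035],"twist":[0,0,0],"hand":0}]'
python3 -m creep '[{"translation":[0,0,0],"twist":[0,0,0],"hand":0}]'
python3 - <<'E'
from h import *
p=tool()[0];im=snap('wrist','w8.png'); print(p,tool()[0])
print(px('wrist',[[.553,.224,.02]]))
go((.5525,.2245,.15),yaw=-.07)
E
```

```text
time: 22.45
tool_pos: [0.5012, -0.0784, 0.2411]
tool_rot: [2.899, 1.57, 2.829]
contact_force: [0.2, -0.9, -2.3]
opening: 0.0387
time: 22.95
tool_pos: [0.5522, 0.1519, 0.2405]
tool_rot: [2.541, 1.569, 2.473]
contact_force: [0.2, -1.4, -1.9]
opening: 0.0387
time: 23.05
tool_pos: [0.5522, 0.1561, 0.2397]
tool_rot: [2.25, 1.568, 2.186]
contact_force: [0.3, -0.4, -2.7]
opening: 0.0385
[0.55220921 0.15610315 0.23965193] [0.55179477 0.15443542 0.23943856]
[[319.1462    115.5884352]]
translation [ 0.0835  0.0699 -0.0036] twist [ 0.005 -0.003 -0.001]
```

View pics/w8.png

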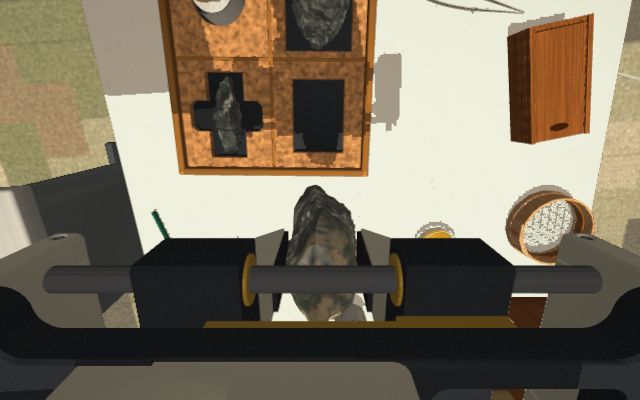

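The tall cut-out is centred at (318,116), as predicted. The held stone's front foot edge is at (316,186), and the spur and rough stones are seated.

```bash
python3 -c "
from h import *
print(w('wrist',[(316,186)],.165)-tool()[0], w('wrist',[(291,250),(357,250)],.23))
go((.5525,.2245,.15),yaw=-.07)"
python3 -m creep '[{"translation":[0,0.07,-0.0036],"twist":[0.005,-0.003,0],"hand":0},{"translation":[0,0.07,-0.0036],"twist":[0.005,-0.003,0],"hand":0},{"translation":[0.03,0.07,-0.0036],"twist":[0.005,-0.003,0],"hand":0},{"translation":[0.06,0.07,-0.0036],"twist":[0.005,-0.003,0],"hand":0},{"translation":[0.084,0.07,-0.0036],"twist":[0.005,-0.003,0],"hand":0}]'
python3 -m creep '[{"translation":[0,0,0],"twist":[0,0,0],"hand":0}]'
python3 -c "
from h import *
go((.5525,.2245,.0845),yaw=-.07)"
```

```text
[[-0.00244556  0.02307971 -0.07443856]] [[0.53649237 0.15994238 0.23      ]
 [0.57079464 0.15771474 0.23      ]]
translation [ 0.0835  0.0699 -0.0036] twist [ 0.005 -0.003 -0.001]
time: 23.6
tool_pos: [0.5518, 0.2232, 0.1536]
tool_rot: [3.112, 1.569, 3.042]
contact_force: [0.0, 0.3, -2.8]
opening: 0.0385
time: 23.7
tool_pos: [0.5498, 0.2214, 0.15]
tool_rot: [-2.843, 1.562, -2.915]
contact_force: [-0.4, -0.4, -1.8]
opening: 0.0386
translation [0.0595 0.0034 0.003 ] twist [-0.001 -0.009  0.003]
```

```bash
python3 -m creep '[{"translation":[0,0.0034,0.003],"twist":[0,-0.009,0.003],"hand":0},{"translation":[0.02,0.0034,0.003],"twist":[0,-0.009,0.003],"hand":0},{"translation":[0.04,0.0034,0.003],"twist":[0,-0.009,0.003],"hand":0},{"translation":[0.05,0.0034,0.003],"twist":[0,-0.009,0.003],"hand":0},{"translation":[0.058,0.0034,0.003],"twist":[0,-0.009,0.003],"hand":0}]'
python3 -m creep '[{"translation":[0,0,0],"twist":[0,0,0],"hand":0}]'
python3 -c "
from h import *
go((.5525,.2245,.0835),yaw=-.07)"
```

```text
time: 24.2
tool_pos: [0.5532, 0.2243, 0.0925]
tool_rot: [0.424, 1.569, 0.353]
contact_force: [0.0, 0.1, -2.3]
opening: 0.0385
time: 24.3
tool_pos: [0.5532, 0.2241, 0.0923]
tool_rot: [0.476, 1.57, 0.404]
contact_force: [0.3, 1.3, -2.5]
opening: 0.0385
translation [ 0.0028  0.0004 -0.0007] twist [-0.002  0.001 -0.001]
```

```bash
python3 -m creep '[{"translation":[0.0015,0,0],"twist":[0,0,0],"hand":0},{"translation":[0.0028,0,0],"twist":[0,0,0],"hand":0},{"translation":[0.0028,0,0],"twist":[0,0,0],"hand":0}]'
python3 -m creep '[{"translation":[0,0,0],"twist":[0,0,0],"hand":70},{"translation":[0,0,0],"twist":[0,0,0],"hand":70},{"translation":[0,0,0],"twist":[0,0,0],"hand":70}]'
```

```text
time: 24.6
tool_pos: [0.5534, 0.2242, 0.09]
tool_rot: [0.411, 1.569, 0.339]
contact_force: [-1.0, 0.2, -2.2]
opening: 0.0388
time: 24.9
tool_pos: [0.5538, 0.2243, 0.0905]
tool_rot: [0.381, 1.568, 0.309]
contact_force: [0.3, 0.2, -0.8]
opening: 0.0578
```

Released about 0.6–1 mm above the felt. I back off straight up and check.

```bash
python3 -m creep '[{"translation":[0,0,0],"twist":[0,0,0],"hand":75},{"translation":[-0.03,0,0],"twist":[0,0,0],"hand":75},{"translation":[-0.07,0,0],"twist":[0,0,0],"hand":75},{"translation":[-0.11,0,0],"twist":[0,0,0],"hand":75},{"translation":[-0.15,0,0],"twist":[0,0,0],"hand":75}]'
python3 -m creep '[{"translation":[0,-0.2,0],"twist":[0,0,0],"hand":75},{"translation":[0,-0.2,0],"twist":[0,0,0],"hand":75},{"translation":[0,-0.2,0],"twist":[0,0,0],"hand":75},{"translation":[0,-0.2,0],"twist":[0,0,0],"hand":75},{"translation":[0,-0.2,0],"twist":[0,0,0],"hand":75}]'
python3 - <<'E'
from h import *
a=snap('top','t2.png');b=snap('scene','s2.png')
cv2.imwrite('pics/fin.png',np.hstack([cv2.resize(a[190:300,150:270],(400,367),interpolation=cv2.INTER_CUBIC),cv2.resize(b[225:358,210:365],(400,367),interpolation=cv2.INTER_CUBIC)]))
cv2.imwrite('pics/t2c.png',cv2.resize(a[150:300,150:480],None,fx=2.4,fy=2.4))
E
```

```text
time: 25.4
tool_pos: [0.5531, 0.2241, 0.2422]
tool_rot: [0.381, 1.568, 0.309]
contact_force: [0.4, 0.1, 0.3]
opening: 0.069
time: 25.9
tool_pos: [0.5385, 0.0192, 0.2423]
tool_rot: [-0.224, 1.567, -0.302]
contact_force: [-0.2, 1.2, -0.4]
opening: 0.0689
```

View pics/fin.png

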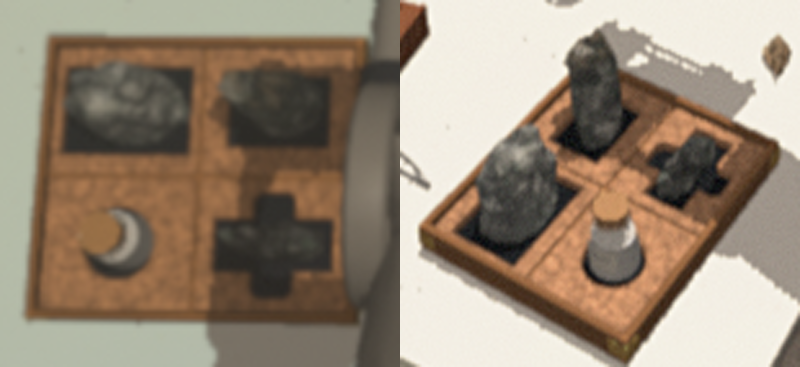

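View pics/t2c.png

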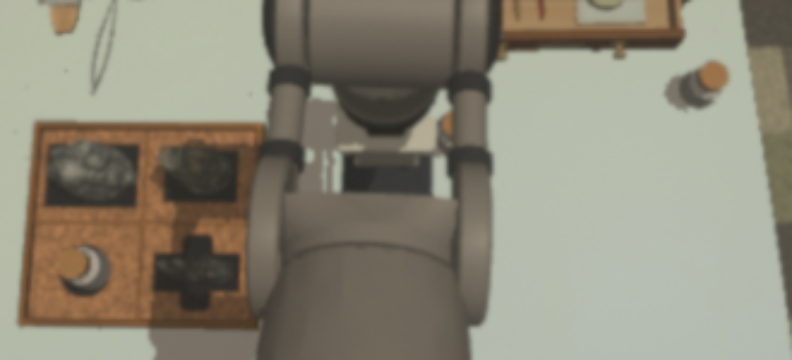

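All four pieces stand upright in their own cut-outs, and the rock is still in place at about (775,55). The arm is clear of everything, so I'm handing in.

```bash
python3 -m creep '[{"translation":[0,0,0],"twist":[0,0,0],"hand":75},{"translation":[0,0,0],"twist":[0,0,0],"hand":75}]'; python3 -c "
from h import *
print(robot.hand_in())"
```

```text
time: 26.2
tool_pos: [0.5388, 0.0251, 0.2422]
tool_rot: [0.501, 1.567, 0.428]
contact_force: [-0.1, 0.4, 0.1]
opening: 0.0688
the job is handed in; nothing more can be done
None
```

All four pieces of the set are packed in the case. I placed the spur stone, the powder jar (the one nearest the base), the broad craggy stone and the tall stone in that order. The job was handed in at about 26 s.

- **Placing:** the last top and scene pictures show every piece upright inside its own cut-out. The contact forces I read stayed under about 11 N. I set the pieces down by height, releasing the tall stone roughly 1 mm above the felt, so seating is judged from those pictures and not measured.
- **Left alone:** the brown rock is visible, and I saw no sign it had moved. The arm hid the glass dish in the last top picture, and I did not check it again elsewhere. The gripper never went near either of them.
- **Disagreements:** the top and wrist cameras differed by up to 3 mm on the cut-out positions; I used values in between or nearer the wrist camera's. The tall stone's foot edge looked about 11 mm further back in the grip than expected. I took that as its side bulging out above the foot, and it still went in.

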